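# Make up the tea board and the sugar board

## Robot

A 6-joint arm with a two-finger parallel gripper is mounted at the origin on the work surface. World frame = base frame: x ahead of the robot, y to its left, z up, the work surface at z = 0. Lengths are in mm, angles in rad, forces in N, time in s.
With the tool pointing down it reaches from about 250 to 800 mm from the base axis. Payload 8.5 kg.
Tool frame: the origin (TCP) lies between the finger pads; the fingertips stand 11 mm ahead of it and the grasp point (between the pads) lies 8 mm behind it; z points along the fingers, y is the line along which they close (so a half turn about z gives the same grasp; the last joint's range is limited). The gripper opens to 85 mm and grips with 20 to 120 N. Pads are 22 mm wide; open, the fingers measure 114 mm over their backs; the gripper's body (76 mm by 85 mm) begins 54 mm behind the grasp point. The pads swing forward as they close: fully open they stand 13 mm farther back than shut.
Start: joints at [1.252, 0.238, -0.013, 1.319, 0, 1.571], TCP at [164.534, 498.506, 242.276] pointing down, gripper open.
Joint ranges: [-2.66, 2.66], [-1.03, 1.9], [-1.14, 1.46], [-1.82, 2.27], [-1.45, 1.34], [-3.14, 3.14]. Speed limits (rad/s): [2.22, 2.22, 2.79, 3.14, 3.14, 3.14].

## Interface

Orientations are given as a unit quaternion [w, x, y, z].
In Python, from bench import ctrl gives the robot as it stands. The module is installed in compiled form; this text tells all that it offers.
- The arm moves only by the shell command python3 -m pendant 'ROWS' [OPENING] [FORCE]. ROWS is JSON, a list of rows, each a list of 4 numbers: the shift along the tool's x, y, z in mm, then the turn about the tool's z in rad. In form: [[x, y, z, spin], ...]. A call has 1 to 10 rows; each row shifts and turns the commanded pose from where the row before left it, along the tool's axes as they then stand; what a row does not reach is not made up. A row lasts 1/12 s, in which the tool goes at most 41.7 mm and 7.16 degrees, less where a joint would pass 70% of its speed; a pose out of reach is approached as far as the arm can. A call is refused whole if a number of a shift passes 41.7 or a number of a turn 0.125, either way. A call with a gripper value outside its range is refused whole. OPENING is the finger opening in mm, from 0 to 85.4, set as the call begins (- or left out, the last holds). The fingers move at their own pace and stop on an object; FORCE is the grip in N (left out, the last holds). Time passes only in rows, so rows that do not move let the fingers close. It gives the time, the measured TCP pose, the force, the opening and the grip force at its end, in the units of the state.
- ctrl.read_state(): the state, without advancing time (a new reading comes with each control period).
- ctrl.camera(name): name is "side" or "top" or "wrist"; returns the picture (420x560x3 uint8, red, green, blue); there is no depth.
- ctrl.camera_model(name): a dict with "fx", "fy", "cx", "cy" (pixels), "pose" (4x4, takes a point from camera to world coordinates). Camera axes: x right, y up, looking along -z (the intrinsics and any distortion apply to the point x, -y, -z); pixel columns grow to the right and rows downward; lengths in mm; the calibration is good to about 2 mm. A picture is of the moment at which its call begins: read the wrist's pose just before it. camera_model takes no time and is no camera call; for the wrist camera it gives the pose at the moment of the call.
- ctrl.hand_in(): hands the job in; it is judged then, once.
Trained networks look in the newest picture that a camera, given by its name, has taken for a name from the list of things; names that differ only in an ending like _2 or _b are one class to them, and where a whole thing is asked for, a point or a joint stands for the part that bears it (a point fixed in the world has none). Each returns a list of dicts, best first, with "p" (0 to 1); they miss things now and then, are a little off and sometimes report something else, mostly with a low value. They report only what shows in the picture. A call takes as long as a camera call. They do not tell look-alikes from the thing itself.
- ctrl.recognise(thing, camera): "box" ([left, top, width, height] in pixels, round what is visible of it).
- ctrl.outline_of(thing, camera): "pixels" (420x560 bool, what is visible of it) and "box" ([left, top, width, height] in pixels, round what is visible of it).
The state is a dict: "time_s": time; "q": joint angles; "qvel": joint speeds; "tau": joint torques, N m; "tool_pos": TCP position; "tool_rot": TCP orientation; "wrist_force": force on the tool from outside, world axes, zero at the start; "ft_torque": the same for the moment, N m; "opening": finger opening in mm; "finger_force": force on a finger pad.
Only numpy, scipy, OpenCV 4.12 (cv2) and the standard library are available. Lean on these libraries where they do the work, as an engineer would, in place of code of your own. Each camera call takes 0.05 s, during which the arm holds its last target. There are 200 camera calls.

## Task

Make up the two boards for the table. The board with rounded ends is for tea: the glass tumbler goes on its small cork pad and the larger orange ramekin on its big pad, with the tea sieve sitting level in that ramekin, its rim on the ramekin's rim. The square-cornered board is for sugar: the lidded steel canister on its big pad and the smaller ramekin on its small pad; stand everything upright in the middle of its pad, let go of it, and leave the pepper mill where it stands.

Things in the scene. Friction and masses are not known exactly. Their poses are not given: they have to be found in the camera images.
- tumbler_mid (a point): squat clear glass tumbler, open at the top, 70 mm tall, 54 mm across at the foot and 62 mm at the rim, wall 4 mm. Point: on its axis, half-way up (35 mm above its underside), z up. Loose, about 190 g
- canister_mid (a point): stainless steel canister with a steel clip-on lid (stays shut), 78 mm tall, 62 mm across, lid (top 12 mm) flush with the body. A thin wire clip stands out on its +x side. Point: on its axis, half-way up (39 mm above its underside), z up. Loose, about 240 g
- ramekin_large_mid (a point): the larger of the two orange ceramic ramekins: open round dish, 62 mm across, 42 mm tall, wall 4.5 mm (mouth 53 mm). Point: on its axis, half-way up (21 mm above its underside), z up. Loose, about 160 g
- ramekin_small_mid (a point): the smaller of the two orange ceramic ramekins: open round dish, 48 mm across, 36 mm tall, wall 4 mm. Point: on its axis, half-way up (18 mm above its underside), z up. Loose, about 90 g
- sieve_grip (a point): green plastic tea sieve: basket 36 mm wide at the foot, 46 mm at the top; flat rim 63 mm wide, 22 to 25 mm above the foot; over it a bridge handle, a bar along x 58 long, 10 wide (y), 12 tall. Point: middle of the bar, on the axis, 50 mm above the foot, z up. In the larger ramekin, rim on rim, the sieve's foot is 20 mm above the ramekin's underside. Loose, 45 g
- pad_oval_big: the big round cork pad (92 mm across) inlaid flush in the half-round-ended (oval) dark grey board; the board is 205 x 100 mm, 10 mm thick, fixed to the cabinet top, so the pad's surface is 10 mm above it. Origin: centre of the pad's surface, z up, x along the board's long axis from its big pad to its small pad; the small pad's centre is 108 mm away along +x
- pad_oval_small: the small round cork pad (54 mm across) inlaid flush in the half-round-ended (oval) dark grey board; the board is 205 x 100 mm, 10 mm thick, fixed to the cabinet top, so the pad's surface is 10 mm above it. Origin: centre of the pad's surface, z up, x along the board's long axis from its big pad to its small pad; the big pad's centre is 108 mm away along -x
- pad_rect_big: the big round cork pad (92 mm across) inlaid flush in the square-cornered (rectangular) dark grey board; the board is 205 x 100 mm, 10 mm thick, fixed to the cabinet top, so the pad's surface is 10 mm above it. Origin: centre of the pad's surface, z up, x along the board's long axis from its big pad to its small pad; the small pad's centre is 108 mm away along +x
- pad_rect_small: the small round cork pad (54 mm across) inlaid flush in the square-cornered (rectangular) dark grey board; the board is 205 x 100 mm, 10 mm thick, fixed to the cabinet top, so the pad's surface is 10 mm above it. Origin: centre of the pad's surface, z up, x along the board's long axis from its big pad to its small pad; the big pad's centre is 108 mm away along -x
- mill_mid (a point): dark wooden pepper mill standing among the things, to be left alone: 75 mm tall, 42 mm across. Point: on its axis, half-way up (37.5 mm), z up
Things that resemble listed ones, but are neither listed nor needed, are in the scene too. What is shaped like the part that bears pad_rect_big but blue or green is not meant.

How it is judged:
By the outcome, as a careful person would: the job done as asked, in the order asked, and still so for the second after the job is handed in, with the robot touching nothing.
It also fails if it takes over 125 s, if anything falls off the work surface, if the arm or the gripper's body presses on something with over 40 N, if the wrist force passes 120 N, or if a joint passes its speed limit or range.

## Working session

There is one attempt and no reset: what is moved stays moved. The work goes in short steps, Python scripts to look and compute and a shell command to move; the robot and the scene stay as the last step left them, time stands still between calls to the robot, and variables do not carry over. Pictures are saved under pics/ and viewed, at most 15 in all, crops included, and the job is handed in when it is done.

```bash
mkdir -p pics
cat > h.py <<'E'
import numpy as np, cv2
from bench import ctrl
def snap(c,f):
    im=ctrl.camera(c); cv2.imwrite('pics/'+f,im[:,:,::-1]); return im
def proj(c,P):
    m=ctrl.camera_model(c); T=np.array(m['pose']); p=T[:3,:3].T@(np.array(P)-T[:3,3])
    return m['cx']+m['fx']*p[0]/-p[2], m['cy']+m['fy']*-p[1]/-p[2]
def ray(c,u,v,z,m=None):
    m=m or ctrl.camera_model(c); T=np.array(m['pose'])
    d=T[:3,:3]@np.array([(u-m['cx'])/m['fx'],-(v-m['cy'])/m['fy'],-1]); o=T[:3,3]
    return (o+d*(z-o[2])/d[2]).round(1)
E
python3 - <<'E'
from h import *
print(ctrl.read_state()); 
for c in('top','side','wrist'):
    m=ctrl.camera_model(c);print(c,{k:np.round(v,2) .tolist() if k!='x' and not isinstance(v,(str,dict)) and v is not None else v for k,v in m.items()})
a=snap('top','t0.png');b=snap('side','s0.png')
for n in 'tumbler_mid canister_mid ramekin_large_mid ramekin_small_mid sieve_grip mill_mid pad_oval_big pad_oval_small pad_rect_big pad_rect_small'.split():
  for c in('top','side'):
    print(n,c,[(np.round(d['box']).tolist(),round(d['p'],2)) for d in ctrl.recognise(n,c)][:5])
E
```

```text
{'time_s': 0.0, 'q': array([ 1.25200946e+00,  2.38792003e-01, -1.42647552e-02,  1.31922795e+00,
        4.49868860e-06,  1.57077555e+00]), 'qvel': array([ 0.00046093, -0.00112579, -0.00114459, -0.00042195, -0.00152093,
       -0.00092112]), 'tau': array([-1.25046536e-03, -5.38791490e+01,  3.46441054e+01,  1.83674373e-02,
       -1.95870125e-04, -3.93370465e-05]), 'tool_pos': array([164.41076955, 498.15289665, 241.66765843]), 'tool_rot': array([-1.20345931e-04,  1.58709063e-01,  9.87325113e-01, -7.34398888e-04]), 'wrist_force': array([ 0.15705564, -0.32416649, -0.90248923]), 'ft_torque': array([ 0.03543754, -0.02095854, -0.04963179]), 'finger_force': 0.0, 'opening': 85.30386570509442}
top {'fx': 421.21, 'fy': 421.21, 'cx': 280.23, 'cy': 213.63, 'pose': [[0.02, 0.99, -0.16, 283.74], [-1.0, 0.02, 0.0, -10.38], [0.01, 0.16, 0.99, 1136.54], [0.0, 0.0, 0.0, 1.0]]}
side {'fx': 431.43, 'fy': 431.43, 'cx': 283.14, 'cy': 209.43, 'pose': [[0.96, 0.16, -0.25, 202.2], [-0.29, 0.57, -0.77, -769.0], [0.02, 0.81, 0.59, 660.33], [0.0, 0.0, 0.0, 1.0]]}
wrist {'fx': 331.3, 'fy': 331.3, 'cx': 283.2, 'cy
[... 923 characters left out ...]
 side [([302.0, 172.0, 31.0, 22.0], 0.97), ([262.0, 204.0, 25.0, 40.0], 0.22)]
pad_oval_small top [([231.0, 183.0, 21.0, 20.0], 0.69)]
pad_oval_small side [([291.0, 196.0, 20.0, 13.0], 0.59), ([366.0, 195.0, 17.0, 31.0], 0.43)]
pad_rect_big top [([409.0, 310.0, 31.0, 39.0], 0.86), ([324.0, 172.0, 36.0, 28.0], 0.8)]
pad_rect_big side [([173.0, 193.0, 38.0, 20.0], 0.83), ([155.0, 392.0, 61.0, 28.0], 0.74), ([335.0, 261.0, 45.0, 32.0], 0.57)]
pad_rect_small top [([160.0, 274.0, 20.0, 17.0], 0.86), ([300.0, 152.0, 20.0, 21.0], 0.64), ([380.0, 293.0, 21.0, 17.0], 0.54)]
pad_rect_small side [([202.0, 348.0, 31.0, 29.0], 0.66), ([348.0, 239.0, 24.0, 14.0], 0.61), ([189.0, 177.0, 22.0, 11.0], 0.43)]
```

View pics/t0.png

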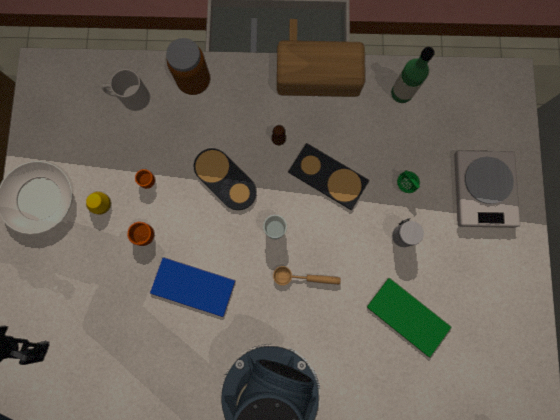

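View pics/s0.png

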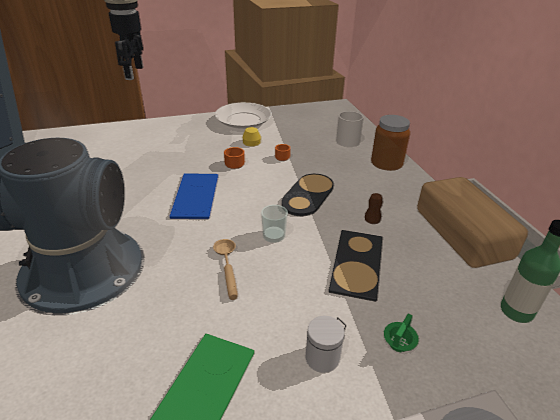

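The top view shows the oval board (big pad about (212,166), small (239,193)), the grey rectangular board (small (310,165), big (345,185)), canister (409,233), sieve (408,182), tumbler (275,227), ramekins large (141,234) and small (145,179), and mill (279,134). The side view confirms these identities. The blue and green boards are decoys.

```bash
cat >> h.py <<'E'
from scipy.optimize import least_squares
def P(m,X):
    T=np.array(m['pose']); p=(np.asarray(X)-T[:3,3])@T[:3,:3]
    return np.c_[m['cx']+m['fx']*p[:,0]/-p[:,2], m['cy']+m['fy']*p[:,1]/p[:,2]]
A=np.linspace(0,2*np.pi,73)
def circ(x,y,z,r): return np.c_[x+r*np.cos(A),y+r*np.sin(A),0*A+z]
def fit(views,rings,x0,dz=0):
    "views: [(model,box)], rings [(z,r)] -> xy"
    def f(q):
        o=[]
        for m,b in views:
            p=np.vstack([P(m,circ(q[0],q[1],z+dz,r)) for z,r in rings]); lo=p.min(0);hi=p.max(0)
            o+=[lo[0]-b[0],lo[1]-b[1],hi[0]-b[0]-b[2],hi[1]-b[1]-b[3]]
        return np.array(o)
    s=least_squares(f,x0,loss='soft_l1'); return s.x.round(1), np.round(f(s.x),1)
R=dict(tumbler_mid=[(0,27),(70,31)],canister_mid=[(0,31),(78,31)],ramekin_large_mid=[(0,31),(42,31)],ramekin_small_mid=[(0,24),(36,24)],sieve_grip=[(23,31.5),(0,18)],mill_mid=[(0,21),(75,15)],
 pad_oval_big=[(10,46)],pad_oval_small=[(10,27)],pad_rect_big=[(10,46)],pad_rect_small=[(10,27)])
def near(n,c,uv,mask=True):
    L=(ctrl.outline_of if mask else ctrl.recognise)(n,c)
    L=[d for d in L if np.hypot(d['box'][0]+d['box'][2]/2-uv[0],d['box'][1]+d['box'][3]/2-uv[1])<40]
    return L[0]['box'] if L else None
E
python3 - <<'E'
from h import *
mt,ms=ctrl.camera_model('top'),ctrl.camera_model('side')
S=dict(tumbler_mid=(275,227,35),canister_mid=(409,233,60),ramekin_large_mid=(141,234,25),ramekin_small_mid=(145,179,20),sieve_grip=(408,182,25),mill_mid=(279,134,40),
pad_oval_big=(212,166,10),pad_oval_small=(239,193,10),pad_rect_big=(345,185,10),pad_rect_small=(310,165,10))
for n,(u,v,z) in S.items():
    g=ray('top',u,v,z); V=[]
    for c,m in(('top',mt),('side',ms)):
        b=near(n,c,P(m,[g])[0])
        if b is not None: V.append((m,b))
    print(n,g[:2],len(V),*(fit(V,R[n],g[:2]) if V else ()))
E
```

```text
tumbler_mid [429.3  -2.4] 2 [424.6  -2.1] [ 0.7 -2.   2.1  0.7  0.2 -3.9 -2.1 -3.2]
canister_mid [ 417.2 -348.2] 2 [ 418.3 -351. ] [ 0.4  0.3 -0.  -0.9  0.7 -1.3 -1.5  0.8]
ramekin_large_mid [405.  351.8] 2 [407.4 347.8] [-0.7 -1.7  1.5  1.4  0.7 -0.5 -1.   0. ]
ramekin_small_mid [555.8 353.4] 2 [563.3 352.3] [-1.3  0.1  1.5 -0.7  0.  -0.6 -0.5  1.2]
sieve_grip [ 560.8 -360.8] 2 [ 564.2 -364.2] [ 0.3 -2.9  0.6 -0.4 -1.5  6.7 -0.1 -5. ]
mill_mid [684.1  -8.1] 2 [683.9 -17. ] [ 0.4 -3.2  2.   0.8 -3.9 -3.3  0.3 -0.7]
pad_oval_big [598.8 175. ] 2 [600.1 171. ] [ 0.8 -0.7  0.7 -1.5 -4.  -1.7 -1.  -0.4]
pad_oval_small [524.3  97.9] 2 [529.2  90.4] [ 0.9  0.1  0.9 -2.7 -2.4 -1.2 -0.3 -1.7]
pad_rect_big [ 552.6 -191.9] 2 [ 562.  -179.4] [ -2.1  -5.7  -2.5   0.5 -12.4  19.7   5.4  36.7]
pad_rect_small [607.3 -95.4] 2 [ 608.4 -101.1] [ 2.1 -0.1 -0.4 -0.8 -1.2 -2.4  0.1  0.7]
```

```bash
python3 -m pendant '[[0,0,0,-0.107],[0,0,0,-0.106],[0,0,0,-0.106],[-24,-33,0,0],[-24,-33,0,0],[-24,-33,0,0],[-24,-33,0,0],[-24,-33,0,0],[-24,-33,0,0],[-24,-33,0,0]]' && python3 -m pendant '[[-24,-33,0,0],[-24,-33,0,0],[-24,-33,0,0],[-24,-33,0,0],[-24,-33,0,0],[0,0,0,0],[0,0,0,0],[0,0,0,0]]'
cat >> h.py <<'E'
def look(f,G,save=True):
    st=ctrl.read_state(); m=ctrl.camera_model('wrist')
    im=snap('wrist',f)
    print('tool',st['tool_pos'].round(1),st['tool_rot'].round(4),'t',st['time_s'])
    for n,(x,y) in G.items():
        uv=P(m,[[x,y,R[n][-1][0]]])[0]; b=near(n,'wrist',uv)
        print(n,uv.round(),b,*(fit([(m,b)],R[n],(x,y)) if b is not None else ()))
E
python3 - <<'E'
from h import *
look('w1.png',dict(tumbler_mid=(424.6,-2.1),pad_oval_big=(600,173),pad_oval_small=(526,94),pad_rect_small=(608,-98),pad_rect_big=(553,-192),mill_mid=(684,-12)))
E
```

```text
time_s: 2.93
tool_pos: [333.3, 265.8, 242.6]
tool_rot: [0.0, -0.0, 1.0, 0.0]
wrist_force: [0.2, 0.5, 0.8]
opening: 85.8
finger_force: 0.0
time_s: 3.6
tool_pos: [452.4, 102.4, 242.2]
tool_rot: [-0.0, 0.001, 1.0, 0.0]
wrist_force: [-0.6, -0.3, -0.3]
opening: 85.5
finger_force: 0.0
tool [452.4 102.4 242.2] [-3.e-04  5.e-04  1.e+00  0.e+00] t 3.6
tumbler_mid [168. 162.] [136.3, 128.8, 77.3, 70.2] [428.  -1.] [-0.4  1.3  0.5 -1. ]
pad_oval_big [339. 294.] [303.7, 261.6, 73.6, 66.0] [602.8 175.6] [ 0.1  0.8 -0.1 -1.1]
pad_oval_small [275. 239.] [252.7, 216.2, 46.6, 43.4] [525.2  95.1] [ 0.5  0.5 -0.5 -0.6]
pad_rect_small [123. 299.] [104.5, 284.7, 37.6, 33.3] [612.4 -98.5] [-2.7 -1.4  2.8  2.4]
pad_rect_big [ 39. 260.] [0.5, 224.8, 77.8, 69.5] [ 554.5 -191.5] [ 0.   0.3 -0.  -0.3]
mill_mid [182. 389.] [181.9, 332.9, 38.4, 60.5] [680.3   1.6] [-1.3 -4.5  3.2  3.1]
```

View pics/w1.png

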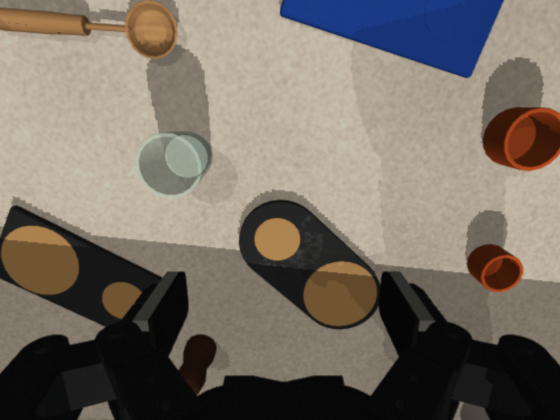

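The wrist view shows the tumbler at (172,164), oval pads at (277,238) and (340,294), and rect pads at (40,260) and (123,299), consistent with the fits. I'll go for the tumbler.

```bash
python3 -m pendant '[[8,-34.5,10,0],[8,-34.5,10,0],[8.4,-34.4,10,0],[0,0,30,0],[0,0,36,0],[0,0,36,0],[0,0,36,0],[0,0,26,0],[0,0,18,0],[0,0,0,0]]' 85 40 && python3 -m pendant '[[0,0,0,0],[0,0,0,0],[0,0,0,0],[0,0,0,0],[0,0,0,0],[0,0,0,0]]' 40 40
```

```text
time_s: 4.78
tool_pos: [425.8, -0.5, 27.5]
tool_rot: [-0.003, -0.001, 1.0, -0.0]
wrist_force: [-0.4, -0.3, 0.9]
opening: 85.1
finger_force: 0.0
time_s: 5.28
tool_pos: [429.3, -0.9, 31.8]
tool_rot: [0.001, -0.0, 1.0, -0.0]
wrist_force: [-1.5, -0.4, 8.1]
opening: 59.1
finger_force: 41.7
```

```bash
python3 -m pendant '[[0,0,-15,0],[0,0,-25,0],[-12,12,-20,0],[-25,24.5,0,0],[-25,24.5,0,0],[-24.5,24.5,0,0],[-12,12,0,0],[0,0,20,0],[0,0,16,0],[0,0,8,0]]' && python3 -m pendant '[[0,0,4,0],[0,0,0,0],[0,0,0,0],[0,0,0,0],[0,0,0,0]]'; python3 -c "
from h import *
print(ctrl.read_state()['tool_pos'],ctrl.read_state()['wrist_force'])"
```

```text
time_s: 6.12
tool_pos: [526.1, 97.0, 45.2]
tool_rot: [-0.001, -0.0, 1.0, -0.0]
wrist_force: [0.4, -0.4, -2.6]
opening: 58.9
finger_force: 44.0
time_s: 6.53
tool_pos: [527.1, 96.6, 43.0]
tool_rot: [0.001, 0.0, 1.0, 0.0]
wrist_force: [0.1, -0.0, -2.6]
opening: 59.3
finger_force: 43.1
[527.11125948  96.61870738  43.03048041] [ 0.06036147 -0.01685395 -2.58733928]
```

```bash
python3 -m pendant '[[0,0,1.2,0],[0,0,0,0],[0,0,0,0]]' && python3 -m pendant '[[0,0,0,0],[0,0,0,0],[0,0,0,0],[0,0,-8,0],[0,0,-25,0],[0,0,-35,0],[0,0,-35,0],[0,0,-30,0],[0,0,0,0],[0,0,0,0]]' 85
python3 - <<'E'
from h import *
R['tumbler_mid']=[(10,27),(80,31)]
look('w2.png',dict(tumbler_mid=(526.5,96.5),pad_oval_big=(601,174),pad_oval_small=(526,96)))
E
```

```text
time_s: 6.78
tool_pos: [527.2, 96.7, 41.7]
tool_rot: [0.001, -0.0, 1.0, 0.0]
wrist_force: [1.0, -1.1, 5.1]
opening: 59.2
finger_force: 42.9
time_s: 7.62
tool_pos: [527.8, 96.9, 176.3]
tool_rot: [0.002, -0.0, 1.0, 0.0]
wrist_force: [-0.3, -0.3, -0.4]
opening: 85.1
finger_force: 0.0
tool [527.8  96.9 176.3] [ 2.e-03 -1.e-04  1.e+00  3.e-04] t 7.6167
tumbler_mid [281. 215.] [239.2, 164.2, 82.7, 89.5] [527.6  96.4] [-1.3 -1.4  1.3  1.4]
pad_oval_big [359. 263.] [314.3, 221.7, 93.0, 82.5] [602.6 175.8] [ 0.3 -0.3 -0.3  0.4]
pad_oval_small [281. 190.] None
```

View pics/w2.png

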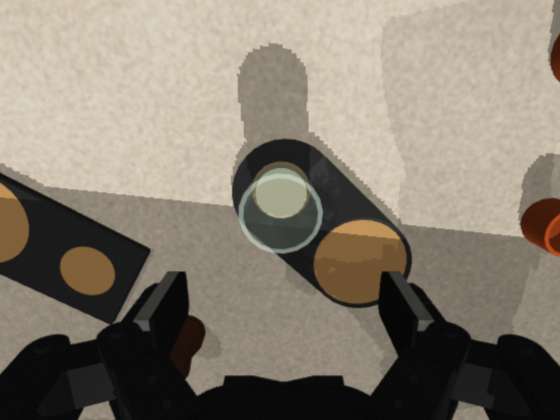

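The tumbler stands on the small oval pad (foot at about (281,192), pad visible around it). Next is the large ramekin.

```bash
python3 -m pendant '[[17,36,2,0],[17,36,2,0],[17,36,2,0],[17,36,2,0],[17,36,2,0],[17,36,2,0],[18,35,2,0],[0,0,0,0],[0,0,0,0]]'
python3 - <<'E'
from h import *
look('w3.png',dict(ramekin_large_mid=(407,348),ramekin_small_mid=(562,352)))
E
```

```text
time_s: 8.57
tool_pos: [405.0, 348.9, 158.7]
tool_rot: [-0.001, -0.002, 1.0, -0.001]
wrist_force: [0.4, 0.1, -0.1]
opening: 85.1
finger_force: 0.0
tool [405.  348.9 158.7] [-1.0e-03 -2.1e-03  1.0e+00 -9.0e-04] t 8.5667
ramekin_large_mid [281. 211.] [250.6, 167.7, 74.4, 79.7] [409.3 353.7] [-2.1 -1.7  2.   2.8]
ramekin_small_mid [284. 365.] [261.3, 320.6, 49.6, 60.2] [559.8 353.5] [-0.6 -2.1  0.6  2.9]
```

```bash
python3 -m pendant '[[-1,1,30,0],[-2,2,38,0],[0,0,38,0],[0,0,25,0],[0,0,11,0],[0,0,0,0],[0,0,0,0]]' && python3 -m pendant '[[0,0,0,0],[0,0,0,0],[0,0,0,0],[0,0,0,0],[0,0,0,0],[0,0,0,0]]' 40 40
```

```text
time_s: 9.3
tool_pos: [410.1, 349.3, 17.8]
tool_rot: [-0.001, 0.001, 1.0, -0.001]
wrist_force: [-0.1, -0.0, 0.0]
opening: 85.3
finger_force: 0.0
time_s: 9.8
tool_pos: [410.8, 350.9, 19.8]
tool_rot: [0.001, 0.0, 1.0, 0.001]
wrist_force: [0.1, -1.8, 4.9]
opening: 60.1
finger_force: 42.6
```

```bash
python3 -m pendant '[[0,0,-20,0],[0,0,-30,0],[-16,-15,-10,0],[-28,-25,0,0],[-32,-30,0,0],[-32,-30,0,0],[-32,-30,0,0],[-28,-25,0,0],[-16,-14.6,0,0],[-8,-6,0,0]]' && python3 -m pendant '[[0,0,20,0],[0,0,18,0],[0,0,8,0],[0,0,0,0],[0,0,0,0],[0,0,0,0]]'
```

```text
time_s: 10.63
tool_pos: [599.5, 177.0, 79.0]
tool_rot: [0.001, 0.001, 1.0, -0.0]
wrist_force: [-0.6, 1.3, -1.8]
opening: 60.0
finger_force: 44.2
time_s: 11.13
tool_pos: [597.1, 180.2, 33.2]
tool_rot: [0.001, -0.0, 1.0, 0.0]
wrist_force: [-0.8, 0.1, -1.3]
opening: 60.5
finger_force: 44.2
```

```bash
python3 -m pendant '[[-3,-2.5,0,0],[-3,-2.5,0,0],[0,0,2,0],[0,0,1.5,0],[0,0,0,0],[0,0,0,0],[0,0,0,0]]'
```

```text
time_s: 11.72
tool_pos: [603.7, 174.4, 29.8]
tool_rot: [0.001, 0.0, 1.0, 0.0]
wrist_force: [-1.5, -2.1, 8.2]
opening: 60.3
finger_force: 45.0
```

Contact made. Release, rise, and check; then head to the sieve.

```bash
python3 -m pendant '[[0,0,0,0],[0,0,0,0],[0,0,0,0],[0,0,-10,0],[0,0,-25,0],[0,0,-35,0],[0,0,-35,0],[0,0,-30,0],[0,0,0,0],[0,0,0,0]]' 85
python3 - <<'E'
from h import *
R['tumbler_mid']=[(10,27),(80,31)];R['ramekin_large_mid']=[(10,31),(52,31)]
look('w4.png',dict(tumbler_mid=(526.5,96.5),ramekin_large_mid=(602.6,175.5),pad_oval_big=(602,175)))
E
python3 -m pendant '[[10,-40,-5,0],[10,-40,-5,0],[10,-40,-5,0],[10,-40,-5,0],[8,-40,0,0],[0,-41,0,0],[0,-41,0,0],[0,-41,0,0],[0,-41,0,0],[0,-41,0,0]]' && python3 -m pendant '[[0,-41,0,0],[0,-41,0,0],[0,-35,0,0],[0,-17,0,0],[0,0,0,0],[0,0,0,0],[0,0,0,0]]'
python3 - <<'E'
from h import *
look('w5.png',dict(sieve_grip=(562,-362),canister_mid=(418,-350),pad_rect_big=(555,-192),pad_rect_small=(611,-98)))
E
```

```text
time_s: 12.55
tool_pos: [604.0, 175.0, 166.3]
tool_rot: [0.002, -0.0, 1.0, 0.001]
wrist_force: [-0.4, 0.9, -1.0]
opening: 85.2
finger_force: 0.0
tool [604.  175.  166.3] [ 2.1e-03 -1.0e-04  1.0e+00  6.0e-04] t 12.55
tumbler_mid [156. 105.] [107.6, 50.9, 110.4, 103.6] [526.9  97.2] [-0.9 -0.2  2.2  0.3]
ramekin_large_mid [282. 207.] [244.9, 158.5, 76.7, 83.5] [601.7 176.5] [-1.6 -0.8  1.6  0.9]
pad_oval_big [282. 193.] [228.9, 139.5, 102.7, 91.1] [599.9 173.9] [-0.  -1.4  0.   7.4]
time_s: 13.58
tool_pos: [554.0, -232.2, 182.5]
tool_rot: [-0.001, -0.0, 1.0, 0.0]
wrist_force: [1.0, 0.2, -1.0]
opening: 85.0
finger_force: 0.0
time_s: 14.17
tool_pos: [554.6, -363.5, 182.6]
tool_rot: [-0.001, -0.0, 1.0, 0.001]
wrist_force: [-0.6, 0.4, 0.4]
opening: 85.0
finger_force: 0.0
tool [ 554.6 -363.5  182.6] [-8.e-04 -1.e-04  1.e+00  7.e-04] t 14.1667
sieve_grip [283. 196.] [250.3, 169.9, 67.9, 74.9] [ 564.9 -361. ] [-0.3  2.   0.3 -7.2]
canister_mid [303.   7.] [253.6, 2.3, 95.4, 72.5] [ 445.9 -350.4] [ 0.1 -1.3 -0.1 30.5]
pad_rect_big [462. 192.] [418.4, 139.6, 93.2, 92.9] [ 551.6 -190.6] [-2.9 -0.7  2.6  1.3]
pad_rect_small [547. 246.] [524.5, 220.7, 35.5, 47.7] [ 610.  -107.1] [-13.8  -0.9   6.2   1.3]
```

View pics/w5.png

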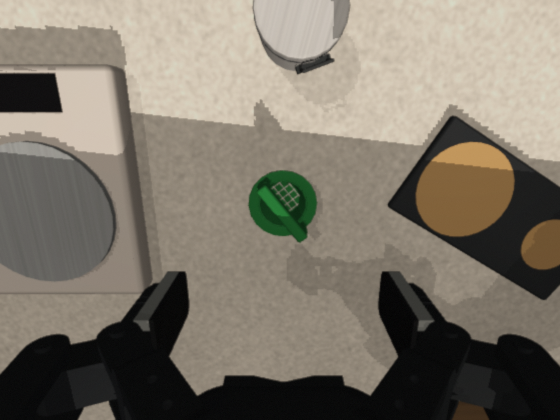

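View pics/w4.png

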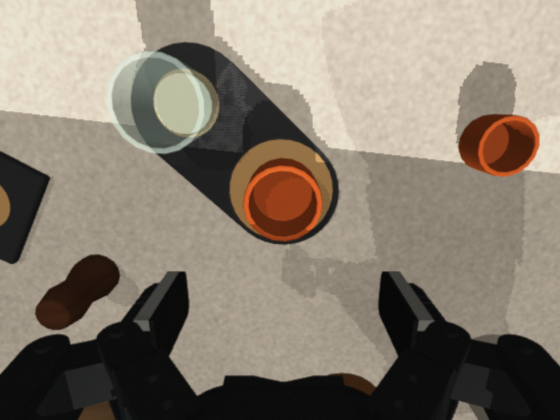

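The sieve is at (283,203), with its bar running from about (265,190) to (302,238). The ramekin sits in the middle of the big oval pad. Next I'll work out the sieve's axis and bar angle.

Run:
```python
from h import *
m=ctrl.camera_model('wrist'); im=cv2.imread('pics/w5.png').astype(int)
b,g,r=im[...,0],im[...,1],im[...,2]
M=((g>1.6*r)&(g>1.4*b)&(g>35)); M[:150]=0;M[260:]=0
ys,xs=np.nonzero(M); print(xs.min(),xs.max(),ys.min(),ys.max())
# rim: left, right, top extents
print(ray('wrist',(xs.min()+xs.max())/2,0,25,m)[1], fit([(m,[xs.min(),ys.min(),xs.max()-xs.min()+1,2*34])],[(24,31.5)],(564,-362)))
B=M&(g>105); ys,xs=np.nonzero(B); print(len(xs))
(c,s,a)=cv2.minAreaRect(np.c_[xs,ys].astype(np.float32)); print(c,s,a, ray('wrist',*c,56,m))
bx=cv2.boxPoints((c,s,a)); print([ray('wrist',*p,56,m)[:2].tolist() for p in bx])
print(ctrl.read_state()['q'].round(2))
cv2.imwrite('pics/c5.png',cv2.resize(cv2.imread('pics/w5.png')[150:260,220:350],None,fx=5,fy=5,interpolation=cv2.INTER_CUBIC))
```

```text
249 316 171 241
-362.9 (array([ 566.1, -362.1]), array([-0.2,  1.1,  0.2, -1.4]))
304
(272.410888671875, 203.39108276367188) (36.44635009765625, 9.146767616271973) 50.71058654785156 [ 554.3 -370.8   56. ]
[[544.9, -382.9], [540.0, -377.1], [563.9, -358.4], [569.0, -364.3]]
[-0.58  0.5   0.24  1.31 -0.   -0.58]
```

View pics/c5.png

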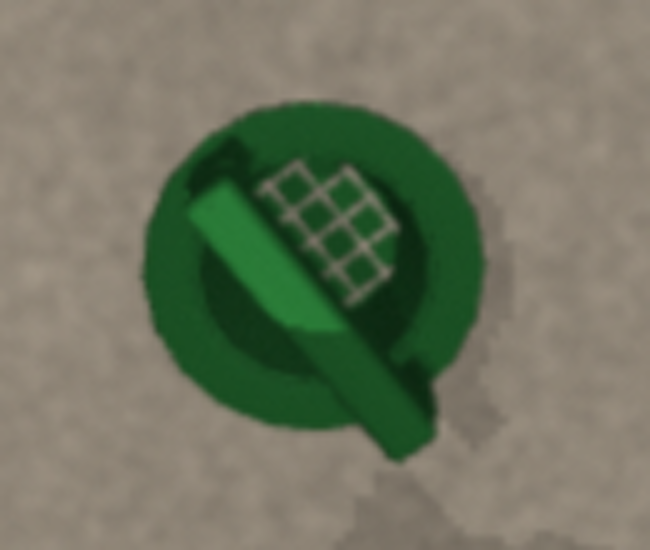

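The crop shows the bar's top face running from (265,189) to (303.5,239), with its middle at about (282.8,214.2) in the full picture.

Run:
```python
from h import *
m=ctrl.camera_model('wrist')
a=ray('wrist',262,189,56,m);
e=[ray('wrist',220+u/5,150+v/5,56,m)[:2] for u,v in((210,195),(418,446))]
print(e,(e[0]+e[1])/2,np.linalg.norm(e[1]-e[0]),np.arctan2(*(e[1]-e[0])[::-1]))
print(ctrl.read_state()['tool_pos'])
```

```text
[array([ 542.2, -379.1]), array([ 585.8, -344.6])] [ 564.   -361.85] 55.59865106277302 0.6694039142455118
[ 555.23722225 -363.32389529  183.88624705]
```

```bash
python3 -m pendant '[[-9.8,1.3,0,0],[0,0,20,-0.1115],[0,0,20,-0.1115],[0,0,20,-0.1115],[0,0,20,-0.1115],[0,0,20,-0.1115],[0,0,20,-0.1115],[0,0,10,0],[0,0,0,0],[0,0,0,0]]' 45 20
python3 - <<'E'
from h import *
s=ctrl.read_state();print(s['tool_pos'],s['tool_rot'],s['q']);snap('wrist','w6.png')
E
```

```text
time_s: 15.25
tool_pos: [565.2, -362.8, 53.8]
tool_rot: [-0.0, -0.327, 0.945, 0.0]
wrist_force: [-0.2, -0.3, -0.0]
opening: 45.1
finger_force: 0.0
[ 565.17557454 -362.83598524   53.75527936] [-1.46879228e-04 -3.26869337e-01  9.45069520e-01  1.30416453e-04] [-5.70691744e-01  5.91109320e-01  5.17793123e-02  1.03185299e+00
 -6.93962787e-05 -1.23666983e+00]
```

View pics/w6.png

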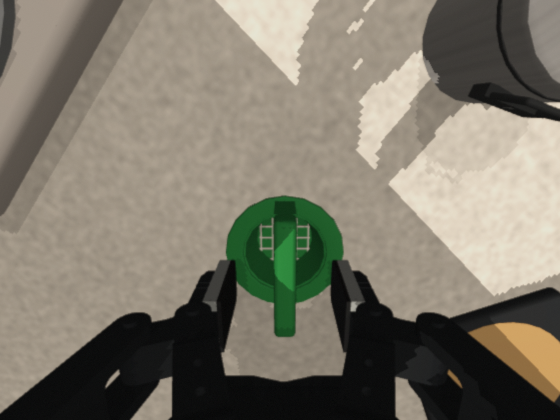

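The bar (284,275) lies centred and straight between the fingers. Close and lift.

```bash
python3 -m pendant '[[0,0,6,0],[0,0,4,0],[0,0,0,0],[0,0,0,0]]' && python3 -m pendant '[[0,0,0,0],[0,0,0,0],[0,0,0,0],[0,0,0,0],[0,0,0,0],[0,0,0,0]]' 2 25 && python3 -m pendant '[[0,0,-15,0],[0,0,-35,0],[0,0,-35,0],[0,0,-20,0],[0,0,0,0],[0,0,0,0]]'; python3 -c "
from h import *
s=ctrl.read_state();a=-0.669+np.pi;print(s['tool_pos'],s['tool_rot'])
q=s['tool_rot'];from scipy.spatial.transform import Rotation as Q
M=Q.from_quat(q[[1,2,3,0]]).as_matrix();print(M.T@(np.array([602,175.3,s['tool_pos'][2]])-s['tool_pos']))"
```

```text
time_s: 15.63
tool_pos: [564.7, -363.1, 43.7]
tool_rot: [-0.0, -0.328, 0.945, -0.0]
wrist_force: [-1.0, -0.7, -0.1]
opening: 45.3
finger_force: 0.0
time_s: 16.13
tool_pos: [564.9, -363.2, 43.8]
tool_rot: [0.0, -0.328, 0.945, -0.0]
wrist_force: [-0.4, 0.1, 0.8]
opening: 9.4
finger_force: 29.0
time_s: 16.63
tool_pos: [565.4, -363.5, 149.9]
tool_rot: [0.001, -0.328, 0.945, -0.001]
wrist_force: [0.8, -0.3, -1.4]
opening: 9.2
finger_force: 28.7
[ 565.37848886 -363.49141043  149.85367418] [ 7.57519717e-04 -3.28397827e-01  9.44538619e-01 -1.04432854e-03]
[-362.97283148  399.85938536   -0.71734412]
```

```bash
python3 -m pendant '[[-12,13,0,0],[-22,24,0,0],[-25,28,0,0],[-25,28,0,0],[-25,28,0,0],[-25,28,0,0],[-25,28,0,0],[-25,28,0,0],[-25,28,0,0],[-25,28,0,0]]' && python3 -m pendant '[[-25,28,0,0],[-25,28,0,0],[-25,27,0,0],[-22,24,0,0],[-20,22,0,0],[-8,9,0,0],[0,0,0,0],[0,0,0,0],[0,0,0,0],[0,0,0,0]]'
python3 - <<'E'
from h import *
from scipy.spatial.transform import Rotation as Q
s=ctrl.read_state();m=ctrl.camera_model('wrist');snap('wrist','w7.png')
q=s['tool_rot'];M=Q.from_quat(q[[1,2,3,0]]).as_matrix();print(s['tool_pos'],M.T@(np.array([602,175.3,s['tool_pos'][2]])-s['tool_pos']))
R['ramekin_large_mid']=[(10,31),(52,31)]
b=near('ramekin_large_mid','wrist',P(m,[[602,175.3,50]])[0]);print(b,b and fit([(m,b)],R['ramekin_large_mid'],(602,175)))
E
```

```text
time_s: 17.47
tool_pos: [584.8, -10.8, 146.9]
tool_rot: [-0.001, -0.328, 0.945, 0.001]
wrist_force: [0.5, -0.2, -1.1]
opening: 9.3
finger_force: 28.7
time_s: 18.3
tool_pos: [598.5, 171.2, 148.2]
tool_rot: [-0.001, -0.328, 0.945, -0.0]
wrist_force: [0.3, 0.3, -0.4]
opening: 9.3
finger_force: 28.7
[598.51124663 171.18500622 148.22232675] [-5.28753268  1.07076682 -0.0055215 ]
[243.4, 172.3, 83.4, 40.9] (array([600.6, 175.9]), array([-0.8, -2.7,  0.8, 47.5]))
```

View pics/w7.png

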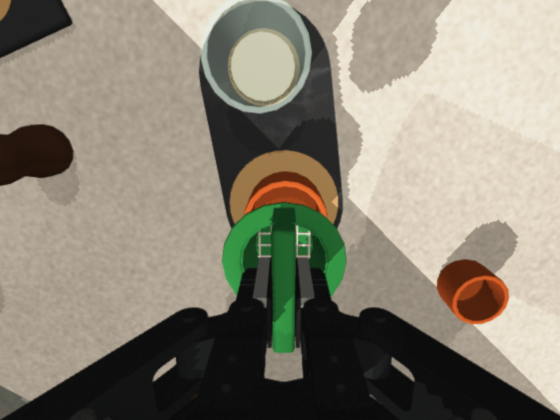

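The sieve hangs above the ramekin, level, with both axes near column 285. Lower to just above the rim and check the alignment.

```bash
python3 -m pendant '[[-2.5,0.5,0,0],[-2.5,0.6,10,0],[0,0,20,0],[0,0,14,0],[0,0,4,0],[0,0,0,0],[0,0,0,0],[0,0,0,0]]'
python3 - <<'E'
from h import *
s=ctrl.read_state();m=ctrl.camera_model('wrist');snap('wrist','w8.png')
print(s['tool_pos'])
im=cv2.imread('pics/w8.png')
for z,r,x,y,c in((52,31,601.8,175.5,(255,0,0)),(80,31.5,*s['tool_pos'][:2],(255,255,255))):
    cv2.polylines(im,[P(m,circ(x,y,z,r)).round().astype(int)],True,c,1)
cv2.imwrite('pics/w8c.png',cv2.resize(im[120:380,180:400],None,fx=2.5,fy=2.3))
E
```

```text
time_s: 19.07
tool_pos: [602.7, 176.6, 101.4]
tool_rot: [0.001, -0.328, 0.945, -0.0]
wrist_force: [-0.7, -0.6, -0.1]
opening: 9.4
finger_force: 28.7
[602.65340419 176.63139316 101.3837717 ]
```

View pics/w8c.png

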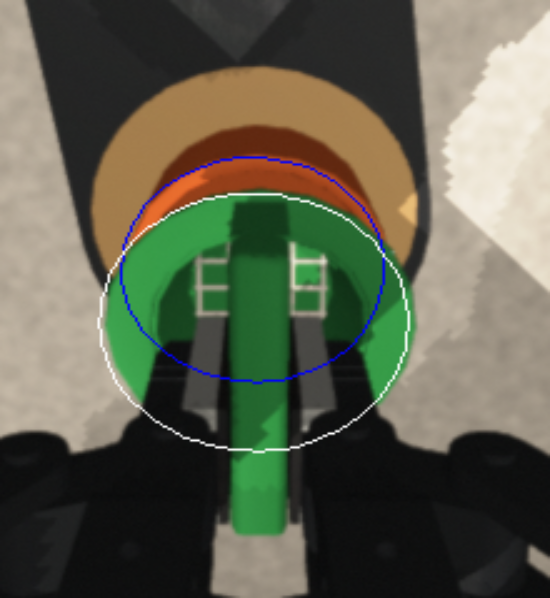

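```bash
python3 -m pendant '[[1,-0.2,4,0],[0,0,6,0],[0,0,6,0],[0,0,4,0],[0,0,0,0],[0,0,0,0],[0,0,0,0]]'&& python3 -m pendant '[[0,0,2,0],[0,0,2,0],[0,0,1.5,0],[0,0,0,0],[0,0,0,0],[0,0,0,0]]'
```

```text
time_s: 19.7
tool_pos: [601.5, 175.8, 80.6]
tool_rot: [-0.0, -0.328, 0.945, -0.0]
wrist_force: [1.7, -0.3, -0.5]
opening: 9.6
finger_force: 28.7
time_s: 20.2
tool_pos: [601.5, 175.7, 75.1]
tool_rot: [-0.0, -0.328, 0.945, -0.0]
wrist_force: [0.2, -0.3, 0.4]
opening: 9.4
finger_force: 28.7
```

```bash
python3 -m pendant '[[0,0,1.2,0],[0,0,0,0],[0,0,0,0]]' && python3 -m pendant '[[0,0,0,0],[0,0,0,0],[0,0,0,0],[0,0,0,0],[0,0,-6,0],[0,0,-20,0],[0,0,-35,0],[0,0,-35,0],[0,0,0,0],[0,0,0,0]]' 40
python3 - <<'E'
from h import *
snap('wrist','w9.png');s=ctrl.read_state();print(s['tool_pos'])
E
```

```text
time_s: 20.45
tool_pos: [601.5, 175.7, 73.9]
tool_rot: [0.0, -0.328, 0.945, -0.0]
wrist_force: [0.8, -0.4, 0.1]
opening: 9.4
finger_force: 28.7
time_s: 21.28
tool_pos: [602.8, 176.1, 172.8]
tool_rot: [0.002, -0.328, 0.945, -0.0]
wrist_force: [-0.5, -1.5, 0.0]
opening: 40.2
finger_force: 0.0
[601.82329954 175.84731031 170.9141024 ]
```

View pics/w9.png

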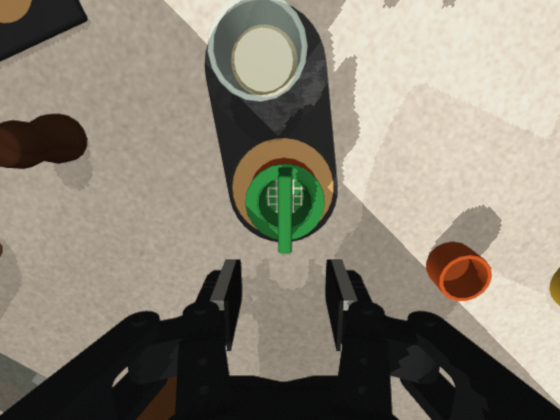

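The sieve is seated level in the ramekin at (285,200). Now the canister.

```bash
python3 -m pendant '[[0,0,-5,0.1115],[0,0,-5,0.1115],[0,0,-5,0.1115],[0,0,-5,0.1115],[0,0,-5,0.1115],[0,0,-5,0.1115],[13,-37,0,0],[13,-37.6,0,0],[13,-37.6,0,0],[13,-37.6,0,0]]' 85 && python3 -m pendant '[[13,-37.6,0,0],[13,-37.6,0,0],[13,-37.6,0,0],[13,-37.6,0,0],[13,-37.6,0,0],[13,-37.6,0,0],[13,-37.6,0,0],[13,-37.6,0,0],[13,-37.6,0,0],[15,-37.6,0,0]]' && python3 -m pendant '[[0,0,0,0],[0,0,0,0],[0,0,0,0]]'
python3 - <<'E'
from h import *
look('w10.png',dict(canister_mid=(418,-351),pad_rect_big=(553.5,-191.5),pad_rect_small=(610,-99)))
E
```

```text
time_s: 22.17
tool_pos: [547.8, 24.7, 198.4]
tool_rot: [-0.001, -0.001, 1.0, -0.0]
wrist_force: [0.7, -0.1, 1.0]
opening: 84.9
finger_force: 0.0
time_s: 23.0
tool_pos: [416.1, -351.4, 198.7]
tool_rot: [-0.001, -0.0, 1.0, 0.001]
wrist_force: [0.8, -0.2, 0.3]
opening: 85.2
finger_force: 0.0
time_s: 23.25
tool_pos: [416.8, -349.7, 198.9]
tool_rot: [-0.001, 0.0, 1.0, 0.001]
wrist_force: [-0.5, 0.2, -0.0]
opening: 85.3
finger_force: 0.0
tool [ 416.8 -349.7  198.9] [-8.e-04  4.e-04  1.e+00  8.e-04] t 23.25
canister_mid [280. 209.] [241.7, 158.3, 76.7, 92.7] [ 422.7 -350.7] [-0.2  2.1  0.2 -1.3]
pad_rect_big [423. 306.] [406.9, 270.7, 59.5, 51.3] [ 553.8 -182. ] [-16.6  -1.2   6.8  18.7]
pad_rect_small [496. 348.] [481.0, 330.3, 35.0, 11.7] [610.2 -96.8] [-6.7 -1.8  5.2 24.7]
```

View pics/w10.png

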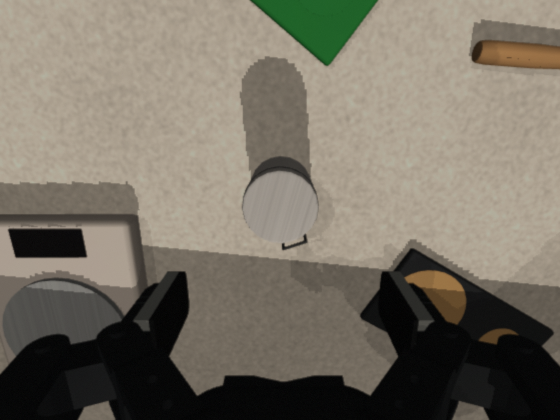

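The lid centre is at (280,204.5) and the clip at (295,243) points away from the finger pads. Grasp.

```bash
python3 -m pendant '[[0.5,-1,30,0],[0,0,40,0],[0,0,40,0],[0,0,30,0],[0,0,17,0],[0,0,0,0],[0,0,0,0]]' 85 45 && python3 -m pendant '[[0,0,0,0],[0,0,0,0],[0,0,0,0],[0,0,0,0],[0,0,0,0],[0,0,0,0]]' 40 45
```

```text
time_s: 24.03
tool_pos: [417.1, -350.1, 42.7]
tool_rot: [-0.001, -0.001, 1.0, 0.0]
wrist_force: [0.0, -0.3, -0.2]
opening: 84.6
finger_force: 0.0
time_s: 24.53
tool_pos: [418.3, -351.8, 44.9]
tool_rot: [0.002, -0.0, 1.0, -0.001]
wrist_force: [0.3, 1.7, 7.0]
opening: 61.0
finger_force: 48.3
```

```bash
python3 -m pendant '[[0,0,-15,0],[0,0,-25,0],[-10,12,-20,0],[-22,26,0,0],[-25,29,0,0],[-25,29,0,0],[-22,26,0,0],[-20,24,0,0],[-12,14,0,0],[0,0,0,0]]' && python3 -m pendant '[[0,0,0,0],[0,0,12,0],[0,0,16,0],[0,0,12,0],[0,0,5,0],[0,0,0,0],[0,0,0,0],[0,0,0,0]]'
```

```text
time_s: 25.37
tool_pos: [555.7, -188.3, 103.8]
tool_rot: [0.001, -0.002, 1.0, 0.0]
wrist_force: [0.2, -0.4, -2.5]
opening: 61.1
finger_force: 49.7
time_s: 26.03
tool_pos: [553.3, -191.7, 58.9]
tool_rot: [0.001, 0.0, 1.0, -0.0]
wrist_force: [0.1, -0.2, -2.0]
opening: 61.5
finger_force: 49.7
```

```bash
python3 -m pendant '[[-0.5,0,2,0],[0,0,1.5,0],[0,0,0.8,0],[0,0,0,0],[0,0,0,0],[0,0,0,0]]'
```

```text
time_s: 26.53
tool_pos: [554.0, -191.3, 55.0]
tool_rot: [0.001, -0.0, 1.0, -0.0]
wrist_force: [-2.1, 0.9, 7.0]
opening: 61.1
finger_force: 50.7
```

```bash
python3 -m pendant '[[0,0,0,0],[0,0,0,0],[0,0,0,0],[0,0,-10,0],[0,0,-25,0],[0,0,-35,0],[0,0,-35,0],[0,0,-30,0],[0,0,0,0],[0,0,0,0]]' 85
python3 - <<'E'
from h import *
R['canister_mid']=[(10,31),(88,31)]
look('w11.png',dict(canister_mid=(553,-191),pad_rect_small=(610,-99),pad_rect_big=(553,-191)))
E
```

```text
time_s: 27.37
tool_pos: [554.6, -191.4, 191.2]
tool_rot: [0.002, -0.0, 1.0, -0.001]
wrist_force: [0.1, 0.2, -1.2]
opening: 85.2
finger_force: 0.0
tool [ 554.6 -191.4  191.2] [ 2.1e-03 -1.0e-04  1.0e+00 -8.0e-04] t 27.3667
canister_mid [282. 211.] [243.3, 157.3, 82.6, 100.2] [ 558.4 -189.2] [-0.   2.8  0.  -1.6]
pad_rect_small [373. 241.] [350.4, 215.6, 51.5, 50.6] [610.6 -95.3] [-0.8  0.9  0.8 -1. ]
pad_rect_big [283. 186.] [235.5, 139.0, 96.6, 69.8] [ 552.  -189.8] [ 0.8 -1.9 -0.8 21. ]
```

View pics/w11.png

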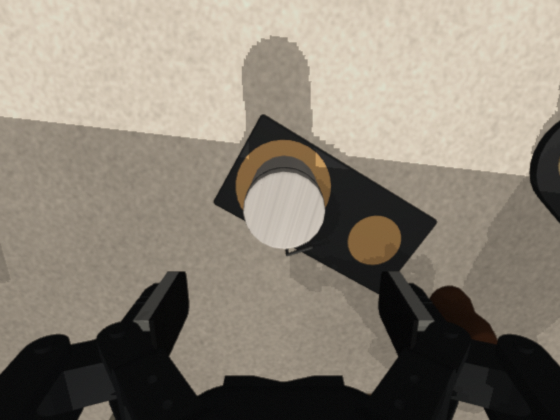

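```bash
python3 -m pendant '[[0,40,0,0],[0,40,0,0],[0,40,0,0],[0,40,0,0],[0,40,0,0],[0,40,0,0],[0,40,0,0],[0,40,0,0],[0,40,0,0],[0,40,0,0]]' && python3 -m pendant '[[-1,40,0,0],[-2,40,0,0],[-2,38,0,0],[-1,20,0,0],[0,6,0,0],[0,0,0,0],[0,0,0,0],[0,0,0,0]]'
python3 - <<'E'
from h import *
look('w12.png',dict(ramekin_small_mid=(561,353)))
E
```

```text
time_s: 28.4
tool_pos: [552.5, 210.7, 187.5]
tool_rot: [-0.001, -0.0, 1.0, -0.0]
wrist_force: [1.1, -0.4, 0.2]
opening: 85.2
finger_force: 0.0
time_s: 29.07
tool_pos: [559.3, 351.4, 188.2]
tool_rot: [-0.0, 0.0, 1.0, -0.001]
wrist_force: [-0.5, -0.4, 0.2]
opening: 85.0
finger_force: 0.0
tool [559.3 351.4 188.2] [-5.e-04  4.e-04  1.e+00 -5.e-04] t 29.0667
ramekin_small_mid [284. 199.] [257.7, 166.3, 55.0, 54.5] [559.8 354.4] [ 0.5 -2.6 -0.5  2.1]
```

The canister is standing in the big rect pad (lid at (284,208)), and the small pad at (374,240) is free. Grasp the small ramekin.

```bash
python3 -m pendant '[[0,1.5,30,0],[0,0,40,0],[0,0,40,0],[0,0,36,0],[0,0,18,0],[0,0,8,0],[0,0,0,0],[0,0,0,0]]' 85 35 && python3 -m pendant '[[0,0,0,0],[0,0,0,0],[0,0,0,0],[0,0,0,0],[0,0,0,0],[0,0,0,0],[0,0,0,0]]' 30 35
```

```text
time_s: 29.83
tool_pos: [560.1, 354.1, 17.7]
tool_rot: [0.0, 0.0, 1.0, 0.0]
wrist_force: [-0.6, 0.0, 0.2]
opening: 85.3
finger_force: 0.0
time_s: 30.42
tool_pos: [560.2, 354.8, 18.4]
tool_rot: [0.001, -0.0, 1.0, 0.001]
wrist_force: [-0.6, -1.6, 8.1]
opening: 47.4
finger_force: 35.4
```

```bash
python3 -m pendant '[[0,0,-20,0],[0,0,-40,0],[0,0,-40,0],[0,-10,-40,0],[-3,-25,0,0],[-5,-38,0,0],[-5,-39,0,0],[-5,-39,0,0],[-5,-39,0,0],[-5,-39,0,0]]' && python3 -m pendant '[[-5,-39,0,0],[-5,-39,0,0],[-5,-39,0,0],[-4,-39,0,0],[-2,-35,0,0],[-1,-20,0,0],[0,-10,0,0],[0,-2,0,0],[0,0,0,0],[0,0,0,0]]' && python3 -m pendant '[[0,0,20,0],[0,0,36,0],[0,0,36,0],[0,0,20,0],[0,0,10,0],[0,0,0,0],[0,0,0,0],[0,0,0,0]]'
```

```text
time_s: 31.25
tool_pos: [587.4, 123.8, 157.4]
tool_rot: [0.001, -0.0, 1.0, 0.0]
wrist_force: [1.6, 0.2, -0.6]
opening: 47.6
finger_force: 36.5
time_s: 32.08
tool_pos: [609.5, -96.4, 156.8]
tool_rot: [0.0, -0.001, 1.0, 0.0]
wrist_force: [-0.2, 0.1, -0.8]
opening: 47.7
finger_force: 36.5
time_s: 32.75
tool_pos: [610.8, -97.2, 36.4]
tool_rot: [0.001, -0.001, 1.0, -0.0]
wrist_force: [0.0, -0.6, -0.5]
opening: 47.2
finger_force: 36.5
```

```bash
python3 -m pendant '[[0,0,4,0],[0,0,3,0],[0,0,1.5,0],[0,0,0,0],[0,0,0,0],[0,0,0,0]]'
```

```text
time_s: 33.25
tool_pos: [610.5, -97.7, 28.4]
tool_rot: [0.002, -0.0, 1.0, -0.0]
wrist_force: [-3.7, 1.1, 14.2]
opening: 47.4
finger_force: 37.8
```

Seated. Release, rise and verify everything.

```bash
python3 -m pendant '[[0,0,0,0],[0,0,0,0],[0,0,0,0],[0,0,-10,0],[0,0,-25,0],[0,0,-35,0],[0,0,-40,0],[0,0,-40,0],[15,0,-30,0],[20,0,-30,0]]' 75 && python3 -m pendant '[[35,10,-10,0],[35,10,0,0],[35,10,0,0],[35,10,0,0],[0,0,0,0],[0,0,0,0]]'
python3 - <<'E'
from h import *
a=snap('wrist','f.png')
s=ctrl.camera('side')[120:340,150:450]
cv2.imwrite('pics/fs.png',cv2.resize(s[:,:,::-1],None,fx=2.6,fy=2.6))
print(ctrl.read_state()['tool_pos'])
E
```

```text
time_s: 34.08
tool_pos: [575.1, -97.6, 238.5]
tool_rot: [0.001, -0.0, 1.0, -0.0]
wrist_force: [-0.4, -0.5, 0.1]
opening: 75.2
finger_force: 0.0
time_s: 34.58
tool_pos: [433.1, -57.3, 247.4]
tool_rot: [0.001, -0.0, 1.0, -0.0]
wrist_force: [0.4, 0.3, -0.0]
opening: 74.7
finger_force: 0.0
[435.30302234 -57.74024134 246.89778765]
```

View pics/f.png

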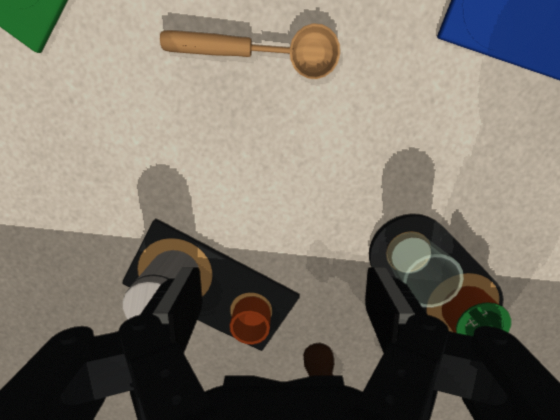

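View pics/fs.png

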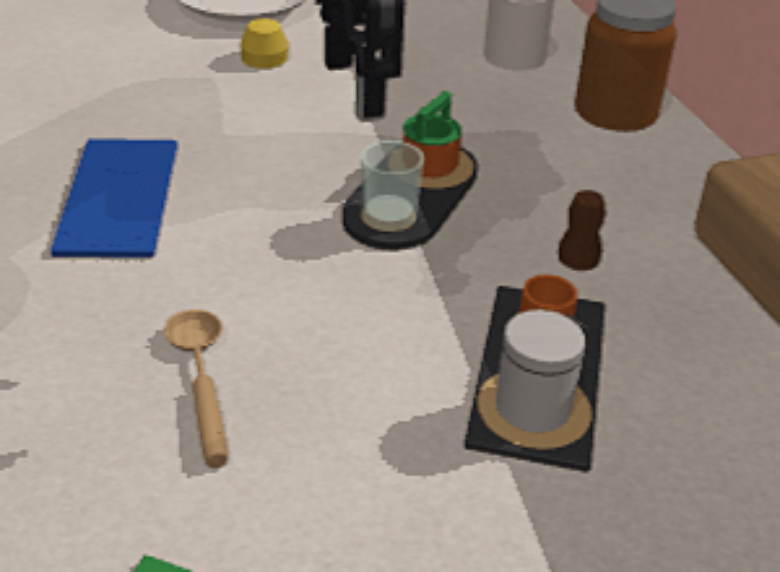

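Both pictures show everything in place: the sieve is level at (432,130) in the side crop, the canister and small ramekin are on the rect board, the tumbler is on the oval board's small pad, and the mill is untouched.

```bash
python3 -c "
from bench import ctrl
print(ctrl.hand_in())"
```

```text
the job is handed in; nothing more can be done
None
```

Both boards are made up as asked and the job is handed in at about 35 s of robot time: the last pictures show everything upright on its pad, the sieve level in the larger ramekin and the mill still standing; the judging result was not shown.

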